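# Unclip the spray head from the rinse station

## Robot

A 6-joint arm with a two-finger parallel gripper is mounted at the origin on the work surface. World frame = base frame: x ahead of the robot, y to its left, z up, the work surface at z = 0. Lengths are in mm, angles in rad, forces in N, time in s.
With the tool pointing down it reaches from about 400 to 825 mm from the base axis. Payload 7 kg.
Tool frame: the origin (TCP) lies midway between the tips of the shut fingers; the grasp point (between the pads) lies 19 mm behind it; z points along the fingers, x is the direction in which the jaws open and shut, and the axes are right-handed (so a half turn about z gives the same grasp; the last joint's range is limited). The gripper opens to 85 mm and grips with 20 to 120 N. Pads are 22 mm wide; open, the fingers measure 114 mm over their backs; the gripper's body (76 mm by 85 mm) begins 54 mm behind the grasp point. The pads swing forward as they close: fully open they stand 13 mm farther back than shut.
Start: joints at [-0.937, 0.359, 0.012, 0, -1.224, -0.288], TCP at [228.764, -635.029, 231.302] pointing down, gripper open.
Joint ranges: [-3.07, 3.07], [-1.43, 2.12], [-1.02, 1.25], [-3.03, 1.67], [-3.05, -0], [-3.03, 3.03]. Speed limits (rad/s): [2.39, 2.39, 3.01, 3.14, 3.14, 3.14].

## Interface

Orientations are given as a 3x3 rotation matrix whose columns are the frame's x, y, z axes.
In Python, from rig import bot, cams gives the robot as it stands.
- The arm moves only by the tool send_rows, never from a script. Its arguments are lists of equal length, an entry for each row: "xyz": the shift along the tool's x, y, z in mm, a list of three; "twist": the turn about the tool's z in rad; "fingers": the opening in per cent of the stroke, from 0 (shut) to 100 (fully open). In form: {"xyz": [[dx, dy, dz], ...], "twist": [twist, ...], "fingers": [fingers, ...]}. A call has 1 to 20 rows; each row is the pose to reach, as a shift and turn from the pose commanded when the call began, along the tool's axes at that moment; what a row does not reach only later rows make up. A row lasts 1/8 s, in which the tool goes at most 62.5 mm and 10.7 degrees, less where a joint would pass 70% of its speed; a pose out of reach is approached as far as the arm can. A call with a gripper value outside its range is refused whole. The fingers move at their own pace and stop on an object; the grip force is fixed at half the most. Time passes only in rows, so rows that repeat a pose let the fingers close. It gives the time, the measured TCP pose, the force and the opening at its end, in the units of the state.
- bot.get_obs(): the state, without advancing time (a new reading comes with each control period).
- cams.grab_frame(name): name is "scene" or "top" or "wrist"; returns a dict with "image" (420x560x3 uint8, red, green, blue), "fx", "fy", "cx", "cy" (pixels), "world_from_camera" (4x4, takes a point from camera to world coordinates); the wrist camera has in their place "mount" (4x4, takes a point from camera to tool coordinates, whose origin is the TCP and whose axes are the tool frame's). Camera axes: x right, y up, looking along -z (the intrinsics and any distortion apply to the point x, -y, -z); pixel columns grow to the right and rows downward; lengths in mm; the calibration is good to about 2 mm. A picture is of the moment at which its call begins: read the wrist's pose just before it. There is no depth.
- bot.sign_off(): hands the job in, once; it reports no verdict.
The state is a dict: "clock": time; "q": joint angles; "qd": joint speeds; "tau": joint torques, N m; "ee_pos": TCP position; "eef_rot": TCP orientation; "wrist_force": force on the tool from outside, world axes, zero at the start; "torque": the same for the moment, N m; "width": finger opening in mm.
Only numpy, scipy, OpenCV 4.12 (cv2) and the standard library are available. Lean on these libraries where they do the work, as an engineer would, in place of code of your own. Each camera call takes 0.05 s, during which the arm holds its last target. There are 200 camera calls.

## Task

Take the spray head off the rinse station for cleaning: keep its release cap pressed down while you draw the head straight out of the socket, without forcing it, then set it down gently, upright, in the black rinse tray and let go. Leave the sprayer bottle, the clear jar and the scissors where they are.

Things in the scene. Friction and masses are not known exactly. Their poses are not given: they have to be found in the camera images.
- station: Fixed rinse station. Origin on the bench under the clipped head; +x points into the socket (draw the head out along -x), z up. Dark steel cradle plate 8 mm thick, x -154 to 96, y +-50 mm; two curbs (inner faces y +-24 mm, 10 mm above the plate, x -120 to 30 mm) guide the head with 2 mm play a side. Grey socket housing x 42 to 90, y +-41 mm, 56 mm high; a lip in it holds the head's latch.
- mouth (a point): Centre of the socket's mouth, 42 mm along the station's +x from its origin, 19 mm above the bench; same axes. The head's 37 mm tongue is free of the socket once the head has moved out 35 mm; while latched it has about 1 mm of play. More than 30 N between head and station damages the clip.
- head: Loose white spray head, 0.17 to 0.35 kg, clipped in the station, on its plate, same axes. Origin on its underside. Block x -60 to 38, y +-22 mm, deck at z = 24 mm; tongue x 38 to 75 mm, 32 mm wide, to the socket; brass nozzle out to x = -95 mm. Black grip post on the deck, x -52 to -38 mm, y +-18 mm, top at z = 73 mm; grey release cap beside it, on the socket side.
- post (a point): Middle of the top of the head's black grip post (14 mm along x, 36 mm along y, 49 mm tall), at x = -45 mm on the head, the head's axes. The centre of mass lies under it, so the head can be lifted by pinching the post across its 36 mm width.
- deck (a point): Point on the head's deck under the middle of the release cap (x = -14, z = 24 mm on the head), the head's axes. The cap is 34 x 34 mm, 6 mm thick, on a stem, 7 mm from the post. Its top rests anywhere from 16 to 28 mm above this point, different each time and not measured: feel for it or look. Fingertips on the cap can bear on the post to take the head along -x.
- stem (a point): Stem of the release cap, at the deck; does not move with the cap. The cap sinks straight down against a spring: it gives from about 5 N, the latch lets go at about 3 mm down (8 N), 6 mm (10 N) is a safe hold, and it bottoms hard at 8 mm (12 N). Let up before the head is about 20 mm out, it can catch again.
- tray: Fixed black rinse tray, open on top, 275 x 180 mm outside (x by y), 40 mm high, walls and floor 5 mm thick. Origin at the centre of its underside on the bench, z up.
- sprayer: Bystander: green conical spray bottle with a red trigger top, 84 mm wide, 218 mm tall, standing on the bench. Origin at the centre of its underside.
- jar: Bystander: clear square jar, 70 x 70 x 110 mm, holding trimmed buds. Origin at the centre of its underside.
- scissors: Bystander: orange-handled trimming scissors, 140 mm long, 60 mm wide, 8 mm thick, lying flat. Origin at the underside near the middle; blades to +x.
There are look-alikes about, which are no part of the job. What is meant by the head is not red, and is the smaller of those in its own colour.

How it is judged (in metres and radians):
On the way:
1. the spray head has been drawn clear of the socket, still on the cradle (x of head in the frame of station below -0.036 m and z of head in the frame of station below 0.04 m), for 0.05 s.
At the end, for the whole second after the job is handed in: The spray head stands upright (within 0.1 rad), flat on the floor of the black tray between its walls (underside within 7 mm of the tray's floor), let go and at rest (z of head in the frame of tray between 0 and 0.012 m and x of head in the frame of tray between -0.12 and 0.12 m and y of head in the frame of tray between -0.08 and 0.08 m and angle between head's own z axis and vertical below 0.1 rad and linear speed of head below 0.02 m/s and angular speed of head below 0.1 rad/s); the robot touches nothing.
It fails at once if the spray head or its clip is forced: more than 30 N between head and station (contact force between head and station above 30 N).
It fails at once if the spray head is dropped into the tray: faster than 0.6 m/s close above the tray's floor (linear speed of head above 0.6 m/s and z of head in the frame of tray below 0.035 m and x of head in the frame of tray between -0.13 and 0.13 m and y of head in the frame of tray between -0.09 and 0.09 m).
It fails at once if the sprayer bottle is moved more than 30 mm (distance of sprayer from where it was at the start of the episode above 0.03 m).
It fails at once if the jar is moved more than 30 mm (distance of jar from where it was at the start of the episode above 0.03 m).
It fails at once if the scissors are moved more than 30 mm (distance of scissors from where it was at the start of the episode above 0.03 m).
It also fails if it takes over 64 s, if anything falls off the work surface, if the arm or the gripper's body presses on something with over 40 N, if the wrist force passes 120 N, or if a joint passes its speed limit or range.

## Working session

There is one attempt and no reset: what is moved stays moved. The work goes in short steps, Python scripts to look and compute and a tool call to move; the robot and the scene stay as the last step left them, time stands still between calls to the robot, and variables do not carry over. Pictures are saved under pics/ and viewed, about 8 in all and at most 12, crops included, and the job is handed in when it is done.

Besides the shell and the picture viewer there is one more tool, called as name([rows], argument=value, ...), one row to a line, values as JSON. send_rows: Moves the arm, as the interface text tells. Its arguments: {"type":"object","properties":{"xyz":{"type":"array","items":{"type":"array","items":{"type":"number"}}},"twist":{"type":"array","items":{"type":"number"}},"fingers":{"type":"array","items":{"type":"number"}}},"required":["xyz","twist","fingers"]}

```bash
mkdir -p pics; cat > h.py <<'E'
from rig import bot, cams
import numpy as np, cv2
def grab(n,fn=None):
    o=bot.get_obs(); f=cams.grab_frame(n)
    if n=='wrist':
        T=np.eye(4);T[:3,:3]=o['eef_rot'];T[:3,3]=o['ee_pos'];f['W']=T@np.array(f['mount'])
    else: f['W']=np.array(f['world_from_camera'])
    if fn: cv2.imwrite('pics/'+fn,cv2.cvtColor(f['image'],cv2.COLOR_RGB2BGR))
    return f
def ray(f,u,v):
    d=np.array([(u-f['cx'])/f['fx'],-(v-f['cy'])/f['fy'],-1]);W=f['W'];return W[:3,3],W[:3,:3]@d
def onz(f,u,v,z):
    c,d=ray(f,u,v);return c+d*(z-c[2])/d[2]
def proj(f,p):
    W=f['W'];q=W[:3,:3].T@(np.array(p,float)-W[:3,3]);return f['cx']+f['fx']*q[0]/-q[2],f['cy']-f['fy']*q[1]/-q[2]
E
python3 - <<'E'
from h import *
import pickle
d={n:grab(n,n+'0.png') for n in('top','scene','wrist')}
pickle.dump(d,open('d0.pkl','wb'))
for n in d: print(n,[k for k in d[n]],d[n]['fx'],d[n]['W'].round(3).tolist())
print(bot.get_obs())
E
```

```text
top ['image', 'fx', 'fy', 'cx', 'cy', 'world_from_camera', 'W'] 537.9586453599939 [[0.035, 0.977, -0.21, 127.023], [-0.999, 0.034, -0.009, -158.313], [-0.002, 0.21, 0.978, 1688.397], [0.0, 0.0, 0.0, 1.0]]
scene ['image', 'fx', 'fy', 'cx', 'cy', 'world_from_camera', 'W'] 390.86808540979973 [[-0.696, -0.429, 0.576, 1182.583], [0.718, -0.439, 0.54, 473.214], [0.022, 0.79, 0.613, 815.291], [0.0, 0.0, 0.0, 1.0]]
wrist ['image', 'fx', 'fy', 'cx', 'cy', 'mount', 'W'] 340.29351647637384 [[-0.34, -0.892, -0.297, 151.632], [0.94, -0.322, -0.107, -663.111], [0.0, -0.316, 0.949, 371.919], [0.0, 0.0, 0.0, 1.0]]
{'clock': 0.15, 'q': array([-9.36891647e-01,  3.59227894e-01,  1.12719213e-02, -2.54326647e-04,
       -1.22405554e+00, -2.88130558e-01]), 'qd': array([ 0.00025455, -0.00244085,  0.00363447, -0.0006038 ,  0.00024411,
        0.00072895]), 'tau': array([ 1.99920505e-03, -5.83877313e+01,  2.93648690e+01,  6.94068208e+00,
       -4.36262475e-03, -4.74712706e-06]), 'ee_pos': array([ 228.65520234, -634.72216772,  230.57648997]), 'eef_rot': array([[-3.38843307e-01,  9.40842673e-01, -5.27019815e-04],
       [ 9.40842013e-01,  3.38843697e-01,  1.12076073e-03],
       [ 1.23303686e-03, -1.16080111e-04, -9.99999233e-01]]), 'wrist_force': array([-0.10884076,  0.05160728, -0.41567987]), 'torque': array([-0.01582816,  0.00814913,  0.03868677]), 'width': 85.21856197033743}
```

View pics/top0.png

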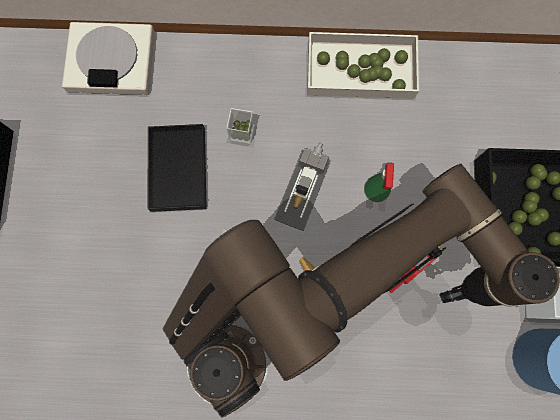

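View pics/scene0.png

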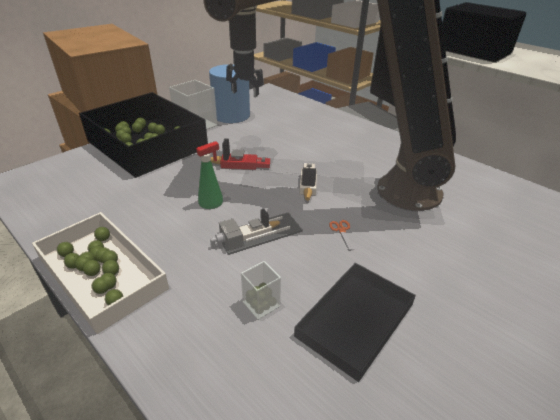

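The top view shows the station near (303,185) with its socket at the top and the brass nozzle at (297,202). The rinse tray is at (178,167), the jar at (240,124) and the sprayer at (380,188). The scene view shows the station at (255,228), and a red head and another white head elsewhere as look-alikes.

```bash
python3 - <<'E'
import cv2,numpy as np
a=cv2.imread('pics/top0.png')[135:240,265:340]; b=cv2.imread('pics/scene0.png')[195:260,200:310]
a=cv2.resize(a,None,fx=5.5,fy=5.5,interpolation=cv2.INTER_CUBIC)[:577]
b=cv2.resize(b,(385,228),interpolation=cv2.INTER_CUBIC)
c=np.zeros((577,800,3),np.uint8);c[:a.shape[0],:a.shape[1]]=a;c[:228,415:800]=b
cv2.imwrite('pics/crop1.png',c);print(a.shape)
E
```

```text
(577, 412, 3)
```

View pics/crop1.png

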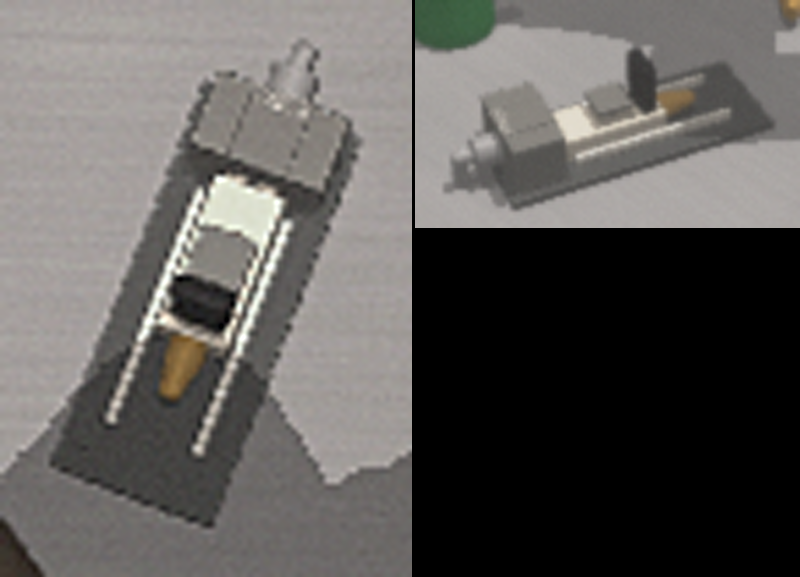

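The crop shows the plate's near corners at (50,463) and (212,526), and the curb ends at (110,422) and (200,453). The cap stands beside the black post, on the socket side, and the head is clipped in.

```bash
python3 - <<'E'
from h import *
import pickle
d=pickle.load(open('d0.pkl','rb'));t=d['top'];s=d['scene']
P=lambda u,v,z:onz(t,265+u/5.5,135+v/5.5,z)
c=[P(50,463,8),P(212,526,8),P(110,424,18),P(202,455,18),P(203,190,18),P(288,222,18)]
for x in c: print(x.round(1))
ax=((c[4]-c[2])+(c[5]-c[3]))/2; print('curb len',np.linalg.norm(ax)); yaw=np.arctan2(ax[1],ax[0])
X=np.array([np.cos(yaw),np.sin(yaw)]);print('yaw',yaw)
for i,j,x in((0,1,-154),(2,3,-120),(4,5,30)): print('org',((c[i]+c[j])/2)[:2]-X*x, np.linalg.norm(c[i]-c[j]))
# tray mask
def tray(f,box):
    x0,y0,x1,y1=box;m=(f['image'].max(2)<45).astype(np.uint8);k=np.zeros_like(m);k[y0:y1,x0:x1]=m[y0:y1,x0:x1]
    cs=max(cv2.findContours(k,0,2)[0],key=cv2.contourArea);return cv2.boxPoints(cv2.minAreaRect(cs)),cv2.minAreaRect(cs)
b,r=tray(t,(135,110,222,225));print(r);q=np.array([onz(t,*p,40) for p in b]);print(q.round(0));print('tray c',q.mean(0),[np.linalg.norm(q[i]-q[i-1]) for i in range(4)])
e=q[1]-q[0];print(np.arctan2(e[1],e[0]))
print('jar top',onz(t,241,116,110),'sprayer base',onz(s,210,205,0),'scis',onz(s,341,230,4))
E
```

```text
[ 448.7 -126.     8. ]
[ 415.  -220.6    8. ]
[ 470.8 -159.9   18. ]
[ 454.5 -213.4   18. ]
[ 612.7 -209.8   18. ]
[ 595. -260.   18.]
curb len 149.1895068324012
yaw -0.3290780318821201
org [ 577.57549523 -223.08089203] 100.36115884139193
org [ 576.20127203 -225.44899051] 55.91409371685525
org [ 575.43426936 -225.18706289] 53.22341823239837
((176.50051879882812, 167.51611328125), (85.4716567993164, 57.64742660522461), 88.15238952636719)
[[736. 299.  40.]
 [749. 112.  40.]
 [467.  86.  40.]
 [454. 265.  40.]]
tray c [601.61516678 190.57684056  40.        ] [np.float64(283.7483144082553), np.float64(186.71998867806465), np.float64(283.6587570466641), np.float64(180.36591466859147)]
-1.5022217899736454
jar top [752.52111466 -12.76272173 110.        ] sprayer base [ 575.99198218 -436.96435215    0.        ] scis [362.63011223 -37.5664442    4.        ]
```

send_rows([
  [0,0,-50],
  [0,0,-100],
  [30,50,-100],
  [70,110,-100],
  [110,175,-100],
  [150,240,-100],
  [190,300,-100],
  [230,360,-100],
  [262,410,-100],
  [284,446,-80],
  [284,446,-30],
  [284,446,20],
  [284,446,30],
  [284,446,30],
  [284,446,30],
], twist=[0,0,0.1,0.2,0.3,0.4,0.5,0.6,0.68,0.68,0.68,0.68,0.68,0.68,0.68], fingers=[0,0,0,0,0,0,0,0,0,0,0,0,0,0,0])

```text
clock: 2.02
ee_pos: [553.2, -217.5, 203.9]
eef_rot: [[0.328, 0.945, 0.004], [0.945, -0.328, -0.001], [0.0, 0.004, -1.0]]
wrist_force: [-0.4, 0.0, 0.9]
width: 0.0
```

```bash
python3 - <<'E'
from h import *
import pickle
f=grab('wrist','w1.png');pickle.dump(f,open('w1.pkl','wb'))
o=bot.get_obs();print(o['clock'],o['ee_pos'],o['eef_rot'].round(4).tolist(),o['wrist_force'],o['q'],o['width'])
im=cv2.imread('pics/w1.png')
O=np.array([576.3,-224.8,0]);y=-.335;X=np.array([np.cos(y),np.sin(y),0]);Y=np.array([-X[1],X[0],0])
for p in[(-154,50,8),(-154,-50,8),(-120,24,18),(-120,-24,18),(30,24,18),(30,-24,18),(42,41,56),(42,-41,56),(-38,18,81),(-38,-18,81),(-52,18,81),(-52,-18,81),(-60,22,32),(-60,-22,32)]:
    u=proj(f,O+X*p[0]+Y*p[1]+[0,0,p[2]]);cv2.circle(im,(int(u[0]),int(u[1])),2,(0,0,255),-1)
cv2.imwrite('pics/w1o.png',im)
E
```

```text
2.075 [ 553.14089124 -217.41730378  203.77762103] [[0.3286, 0.9445, 0.0038], [0.9445, -0.3286, -0.0007], [0.0006, 0.0038, -1.0]] [-0.02170543  0.34536352  0.06941454] [-4.55813534e-02  2.44229068e-01 -2.15179222e-01  5.60941278e-04
 -1.10757919e+00 -1.86030917e+00] 0.06407406293744501
```

View pics/w1o.png

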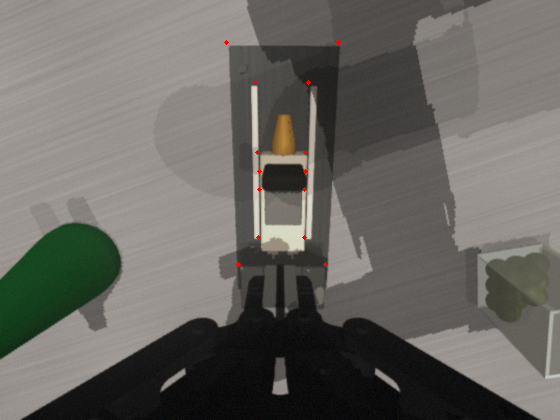

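The wrist view shows my predicted points within 2–4 px of the station. The nozzle points up and the post is at about (284,178), with the cap below it at (284,207). I'll refine on a zoom.

```bash
python3 - <<'E'
import cv2,numpy as np
a=cv2.imread('pics/w1.png')
b=cv2.resize(a[145:255,245:325],None,fx=5.4,fy=5.4,interpolation=cv2.INTER_CUBIC)
b2=cv2.resize(a[35:105,220:345],None,fx=2.8,fy=2.8,interpolation=cv2.INTER_CUBIC)
c=np.zeros((595,790,3),np.uint8);c[:b.shape[0],:b.shape[1]]=b;c[:b2.shape[0],440:440+b2.shape[1]]=b2
cv2.imwrite('pics/w1z.png',c)
E
```

```text
(no output)
```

View pics/w1z.png

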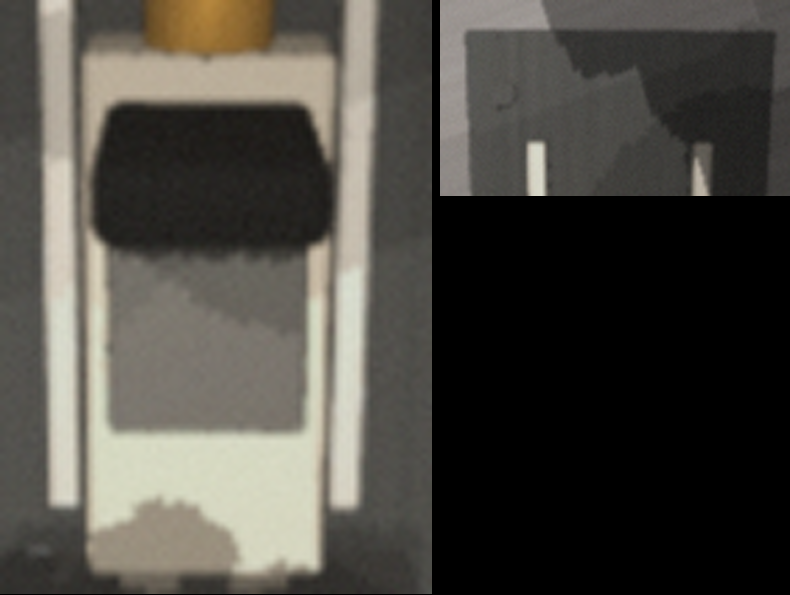

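```bash
python3 - <<'E'
from h import *
import pickle
f=pickle.load(open('w1.pkl','rb'))
P=lambda u,v,z:onz(f,245+u/5.4,145+v/5.4,z)
D=[(P(82,52,32),-60,22),(P(335,52,32),-60,-22),(P(90,572,32),38,22),(P(323,572,32),38,-22),(onz(f,229.3,46,8),-154,50),(onz(f,339.6,46,8),-154,-50),(P(77,507,18),30,24),(P(331,507,18),30,-24),(onz(f,257.5,85.7,18),-120,24),(onz(f,310.7,85.7,18),-120,-24),(P(93,240,81),-38,18),(P(331,240,81),-38,-18)]
# sign of y: image left = ?
from scipy.optimize import least_squares
for sg in(1,-1):
  g=lambda p:np.concatenate([q[:2]-[p[0]+np.cos(p[2])*x-np.sin(p[2])*y*sg,p[1]+np.sin(p[2])*x+np.cos(p[2])*y*sg] for q,x,y in D])
  r=least_squares(g,[576,-225,-.335]);print(sg,r.x,r.cost)
  if sg==-1 or r.cost<200:
    y=r.x[2];X=np.array([np.cos(y),np.sin(y)]);Y=np.array([-X[1],X[0]])
    for q,a,b in D: e=q[:2]-r.x[:2];print(a,b*sg,(e@X).round(1),(e@Y).round(1))
    for z in range(46,64,3): e=[P(u,431,z)[:2]-r.x[:2] for u in(109,305)];print(z,[(k@X).round(1) for k in e],[(k@Y).round(1) for k in e])
E
```

```text
1 [ 5.78356627e+02 -2.23859261e+02 -3.38675587e-01] 19606.14383336694
-1 [ 5.78380318e+02 -2.23791852e+02 -3.37265373e-01] 5.912085020266614
-60 -22 -59.5 -21.6
-60 22 -59.7 21.3
38 -22 37.3 -21.6
38 22 37.1 21.9
-154 -50 -152.7 -49.2
-154 50 -153.1 49.6
30 -24 30.0 -24.7
30 24 29.9 24.2
-120 -24 -119.2 -23.9
-120 24 -119.3 23.9
-38 -18 -39.3 -17.6
-38 18 -39.5 17.7
46 [np.float64(3.9), np.float64(3.8)] [np.float64(-17.1), np.float64(16.9)]
49 [np.float64(2.8), np.float64(2.7)] [np.float64(-17.0), np.float64(16.7)]
52 [np.float64(1.7), np.float64(1.5)] [np.float64(-16.8), np.float64(16.5)]
55 [np.float64(0.6), np.float64(0.4)] [np.float64(-16.7), np.float64(16.3)]
58 [np.float64(-0.6), np.float64(-0.7)] [np.float64(-16.6), np.float64(16.1)]
61 [np.float64(-1.7), np.float64(-1.8)] [np.float64(-16.4), np.float64(15.9)]
```

send_rows([
  [2.3,0.9,50],
  [2.3,0.9,100],
  [2.3,0.9,125],
  [2.3,0.9,138],
  [2.3,0.9,138],
  [2.3,0.9,138],
  [2.3,0.9,138],
], twist=[0,0,0,0,0,0,0], fingers=[0,0,0,0,0,0,0])

```text
clock: 2.95
ee_pos: [554.5, -214.9, 64.6]
eef_rot: [[0.328, 0.945, 0.002], [0.945, -0.328, -0.0], [0.001, 0.002, -1.0]]
wrist_force: [0.4, 0.4, 0.8]
width: 0.0
```

send_rows([
  [0,0,2],
  [0,0,4],
  [0,0,6],
  [0,0,7],
  [0,0,7],
], twist=[0,0,0,0,0], fingers=[0,0,0,0,0])

```text
clock: 3.58
ee_pos: [553.6, -214.8, 56.1]
eef_rot: [[0.328, 0.945, -0.0], [0.945, -0.328, 0.0], [-0.0, -0.0, -1.0]]
wrist_force: [-0.2, 0.3, 0.2]
width: -0.3
```

send_rows([
  [0,0,1.5],
  [0,0,3],
  [0,0,4],
  [0,0,4],
], twist=[0,0,0,0], fingers=[0,0,0,0])

```text
clock: 4.08
ee_pos: [553.6, -214.8, 52.2]
eef_rot: [[0.328, 0.945, -0.0], [0.945, -0.328, 0.0], [-0.0, -0.0, -1.0]]
wrist_force: [-0.1, 0.3, 0.4]
width: -0.0
```

send_rows([
  [0,0,1],
  [0,0,2],
  [0,0,2],
], twist=[0,0,0], fingers=[0,0,0])

```text
clock: 4.45
ee_pos: [553.7, -214.8, 50.2]
eef_rot: [[0.328, 0.945, -0.0], [0.945, -0.328, 0.0], [-0.0, -0.0, -1.0]]
wrist_force: [-0.5, -0.4, 0.7]
width: -0.2
```

send_rows([
  [0,0,1],
  [0,0,2],
  [0,0,2],
], twist=[0,0,0], fingers=[0,0,0])

```text
clock: 4.82
ee_pos: [553.7, -214.8, 48.7]
eef_rot: [[0.328, 0.945, 0.0], [0.945, -0.328, -0.0], [-0.0, 0.0, -1.0]]
wrist_force: [-1.1, 0.9, 5.4]
width: -0.1
```

send_rows([
  [0,0,1],
  [0,0,2.5],
  [0,0,4],
  [0,0,5],
  [0,0,5],
], twist=[0,0,0,0,0], fingers=[0,0,0,0,0])

```text
clock: 5.45
ee_pos: [553.7, -214.8, 44.1]
eef_rot: [[0.328, 0.945, 0.0], [0.945, -0.328, -0.0], [-0.0, 0.0, -1.0]]
wrist_force: [-3.2, 2.0, 9.4]
width: 0.1
```

send_rows([
  [0,0,1],
  [0,-1,1],
  [0,-2,1],
  [0,-3,1],
  [0,-4,1],
  [0,-5,1],
  [0,-6,1],
  [0,-6,1],
], twist=[0,0,0,0,0,0,0,0], fingers=[0,0,0,0,0,0,0,0])

```text
clock: 6.45
ee_pos: [551.3, -213.4, 44.0]
eef_rot: [[0.327, 0.945, 0.006], [0.945, -0.327, -0.001], [0.001, 0.006, -1.0]]
wrist_force: [3.4, -0.7, 5.2]
width: 0.3
```

send_rows([
  [0,0,0],
  [0,0,0],
], twist=[0,0], fingers=[0,0])

```text
clock: 6.7
ee_pos: [551.3, -213.4, 44.0]
eef_rot: [[0.327, 0.945, 0.006], [0.945, -0.327, -0.001], [0.001, 0.006, -1.0]]
wrist_force: [4.0, -1.4, 5.5]
width: 0.3
```

```bash
python3 - <<'E'
from h import *
import pickle
f=grab('wrist','w2.png');pickle.dump(f,open('w2.pkl','wb'))
o=bot.get_obs();print(o['clock'],o['ee_pos'],o['wrist_force'],o['torque'])
a=cv2.imread('pics/w2.png');cv2.imwrite('pics/w2z.png',cv2.resize(a[40:400,180:400],None,fx=1.6,fy=1.6,interpolation=2))
E
```

```text
6.75 [ 551.25679296 -213.36718944   43.96939404] [ 3.31095403 -2.23312949  5.77014881] [-0.60080757 -1.43521307  0.01533042]
```

View pics/w2z.png

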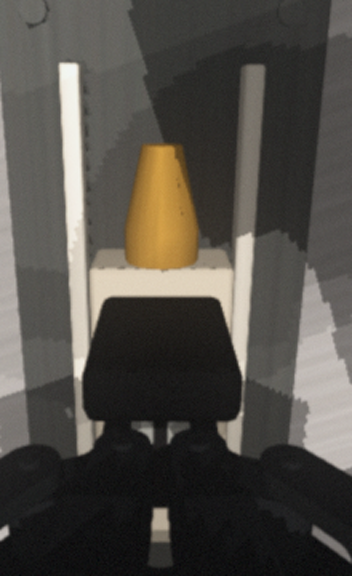

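The fingers are pressed close against the post and the block's rear edge is at about crop row 252. I'll convert that to station x.

```bash
python3 - <<'E'
from h import *
import pickle
f=pickle.load(open('w2.pkl','rb'));O=np.array([578.3,-223.8]);X=np.array([np.cos(.337),-np.sin(.337)])
S=lambda u,v,z:(onz(f,180+u/1.6,40+v/1.6,z)[:2]-O)@X
print('deck rear top',S(160,268,32),S(160,252,32),'bottom? ',S(160,252,8),'curb end',S(68,64,18),S(255,66,18))
print('post top rear/front',S(160,297,81),S(160,418,81),S(160,400,81))
print('tcp',(np.array([551.3,-213.4])-O)@X)
E
```

```text
deck rear top -62.56230933215511 -67.46553719952813 bottom?  -60.56149046058391 curb end -119.11363479159635 -118.84325311320222
post top rear/front -72.01692738278258 -43.43005307725636 -47.97952408361182
tcp -28.920110088240815
```

send_rows([
  [0,3,0],
  [0,3,1],
  [0,3,1],
], twist=[0,0,0], fingers=[0,0,0])

```text
clock: 7.12
ee_pos: [551.5, -213.7, 42.4]
eef_rot: [[0.327, 0.945, 0.001], [0.945, -0.327, -0.0], [0.0, 0.001, -1.0]]
wrist_force: [-3.0, 3.1, 11.4]
width: -0.4
```

send_rows([
  [0,-2,0],
  [0,-4,0],
  [0,-5,0],
  [0,-6,0],
  [0,-7,0],
  [0,-7,0],
], twist=[0,0,0,0,0,0], fingers=[0,0,0,0,0,0])

```text
clock: 7.88
ee_pos: [547.7, -212.0, 43.1]
eef_rot: [[0.327, 0.945, 0.007], [0.945, -0.327, -0.001], [0.001, 0.007, -1.0]]
wrist_force: [4.6, -1.4, 5.7]
width: 0.2
```

send_rows([
  [0,-2,0],
  [0,-4,0],
  [0,-6,0],
  [0,-8,0],
  [0,-10,0],
  [0,-12,0],
  [0,-14,0],
  [0,-16,0],
], twist=[0,0,0,0,0,0,0,0], fingers=[0,0,0,0,0,0,0,0])

```text
clock: 8.88
ee_pos: [534.7, -207.0, 44.2]
eef_rot: [[0.326, 0.945, 0.01], [0.945, -0.326, -0.002], [0.001, 0.01, -1.0]]
wrist_force: [5.5, -2.0, 13.0]
width: 0.2
```

send_rows([
  [0,-2,0.5],
  [0,-4,0.5],
  [0,-6,0.5],
  [0,-8,0.5],
  [0,-10,0.5],
  [0,-12,0.5],
  [0,-14,0.5],
  [0,-16,0.5],
  [0,-18,0.5],
  [0,-20,0.5],
  [0,-22,0.5],
  [0,-24,0.5],
  [0,-26,0.5],
  [0,-28,0.5],
  [0,-28,0.5],
], twist=[0,0,0,0,0,0,0,0,0,0,0,0,0,0,0], fingers=[0,0,0,0,0,0,0,0,0,0,0,0,0,0,0])

```text
clock: 10.75
ee_pos: [509.4, -197.8, 44.3]
eef_rot: [[0.326, 0.945, 0.013], [0.946, -0.326, -0.002], [0.002, 0.013, -1.0]]
wrist_force: [8.5, -1.4, 12.9]
width: 0.1
```

send_rows([
  [0,4,0],
  [0,7,0],
  [0,7,-4],
  [0,7,-15],
  [0,7,-60],
  [0,7,-110],
  [0,7,-145],
  [0,7,-145],
  [0,7,-145],
], twist=[0,0,0,0,0,0,0,0,0], fingers=[0,0,0,0,0,60,80,80,80])

```text
clock: 11.88
ee_pos: [508.8, -199.3, 185.5]
eef_rot: [[0.328, 0.945, -0.0], [0.945, -0.328, 0.0], [0.0, -0.0, -1.0]]
wrist_force: [0.3, 0.6, -0.4]
width: 68.1
```

```bash
python3 - <<'E'
from h import *
import pickle
f=grab('wrist','w3.png');pickle.dump(f,open('w3.pkl','wb'))
o=bot.get_obs();print(o['clock'],o['ee_pos'],o['eef_rot'].round(3).tolist(),o['wrist_force'],o['width'])
a=cv2.imread('pics/w3.png');cv2.imwrite('pics/w3z.png',cv2.resize(a[50:290,190:370],None,fx=2.5,fy=2.5,interpolation=2))
E
```

```text
11.925 [ 508.57648469 -199.29391255  184.91616029] [[0.328, 0.945, -0.001], [0.945, -0.328, 0.0], [-0.0, -0.002, -1.0]] [-0.67737702  0.44109408 -0.24625485] 68.25319315889766
```

View pics/w3z.png

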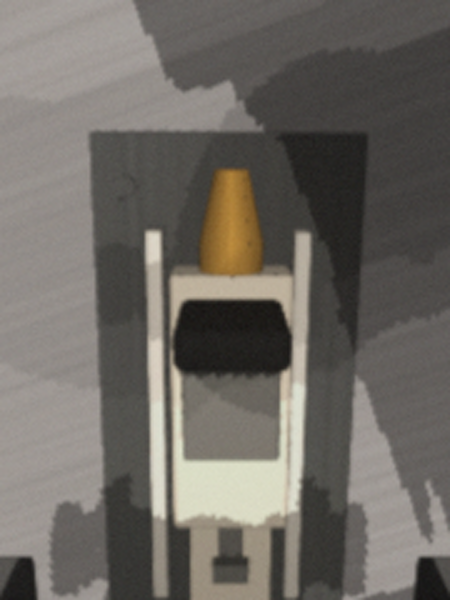

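The zoom shows the head drawn out along the cradle with its tongue visible. Deck edges are at crop rows 276 and 525, and the post's top front edge is at about row 370.

```bash
python3 - <<'E'
from h import *
import pickle
f=pickle.load(open('w3.pkl','rb'));O=np.array([578.3,-223.8]);X=np.array([np.cos(.337),-np.sin(.337)]);Y=np.array([-X[1],X[0]])
def S(u,v,z):
    e=onz(f,190+u/2.5,50+v/2.5,z)[:2]-O;return (e@X).round(1),(e@Y).round(1)
for p in[(170,276,32),(292,276,32),(175,525,32),(286,525,32),(174,368,81),(291,368,81),(154,231,18),(302,231,18),(90,132,8),(367,132,8)]:print(p,S(*p))
o=bot.get_obs();e=o['ee_pos'][:2]-O;print(e@X,e@Y)
E
```

```text
(170, 276, 32) (np.float64(-105.8), np.float64(-20.0))
(292, 276, 32) (np.float64(-106.0), np.float64(22.3))
(175, 525, 32) (np.float64(-10.4), np.float64(-19.7))
(286, 525, 32) (np.float64(-10.5), np.float64(22.8))
(174, 368, 81) (np.float64(-86.4), np.float64(-16.1))
(291, 368, 81) (np.float64(-86.5), np.float64(19.0))
(154, 231, 18) (np.float64(-119.6), np.float64(-26.4))
(302, 231, 18) (np.float64(-119.8), np.float64(26.6))
(90, 132, 8) (np.float64(-153.1), np.float64(-49.2))
(367, 132, 8) (np.float64(-153.5), np.float64(49.5))
-73.90474662030523 0.073050140110972
```

send_rows([
  [1.3,-18,0],
  [1.3,-18,40],
  [1.3,-18,90],
  [1.3,-18,120],
  [1.3,-18,138],
  [1.3,-18,147],
  [1.3,-18,147],
  [1.3,-18,147],
], twist=[0,0,0,0,0,0,0,0], fingers=[80,80,80,80,80,80,80,80])

```text
clock: 12.92
ee_pos: [493.1, -192.2, 39.5]
eef_rot: [[0.328, 0.945, 0.001], [0.945, -0.328, -0.0], [0.0, 0.001, -1.0]]
wrist_force: [0.5, 0.3, -0.0]
width: 68.1
```

send_rows([
  [0,0,0],
  [0,0,0],
  [0,0,0],
  [0,0,0],
  [0,0,0],
  [0,0,0],
], twist=[0,0,0,0,0,0], fingers=[60,40,20,20,20,20])

```text
clock: 13.68
ee_pos: [493.1, -192.3, 39.5]
eef_rot: [[0.328, 0.945, 0.001], [0.945, -0.328, -0.0], [0.0, 0.001, -1.0]]
wrist_force: [-0.7, 1.1, 6.1]
width: 35.7
```

send_rows([
  [0,0,-1],
  [0,0,-3],
  [0,0,-6],
  [0,0,-10],
  [0,0,-16],
  [0,0,-24],
  [0,0,-24],
], twist=[0,0,0,0,0,0,0], fingers=[20,20,20,20,20,20,20])

```text
clock: 14.55
ee_pos: [493.4, -192.3, 63.8]
eef_rot: [[0.328, 0.945, 0.002], [0.945, -0.328, -0.0], [0.001, 0.002, -1.0]]
wrist_force: [0.4, 0.3, -2.9]
width: 35.2
```

send_rows([
  [0,0,-15],
  [0,0,-45],
  [0,0,-80],
  [5,-1,-100],
  [20,-3,-100],
  [45,-6,-100],
  [80,-12,-100],
  [115,-17,-100],
  [150,-22,-100],
  [185,-27,-100],
  [220,-32,-100],
  [255,-37,-100],
  [290,-42,-100],
  [325,-47,-100],
  [353,-51,-100],
  [372,-54,-100],
  [382,-55,-100],
  [382,-55,-100],
  [382,-55,-100],
], twist=[0,0,0,0,-0.02,-0.06,-0.1,-0.14,-0.18,-0.22,-0.26,-0.3,-0.34,-0.38,-0.41,-0.43,-0.44,-0.44,-0.44], fingers=[20,20,20,20,20,20,20,20,20,20,20,20,20,20,20,20,20,20,20])

```text
clock: 16.92
ee_pos: [565.9, 185.9, 162.8]
eef_rot: [[-0.105, 0.995, -0.0], [0.995, 0.105, -0.0], [-0.0, -0.0, -1.0]]
wrist_force: [0.3, -0.3, -4.1]
width: 35.2
```

```bash
python3 - <<'E'
from h import *
import pickle
d={n:grab(n,n+'4.png') for n in('wrist','scene')};pickle.dump(d,open('d4.pkl','wb'))
o=bot.get_obs();print(o['clock'],o['ee_pos'],o['eef_rot'].round(3).tolist(),o['wrist_force'],o['width'])
a=cv2.imread('pics/wrist4.png');b=cv2.imread('pics/scene4.png')[200:400,230:450]
c=np.zeros((420,780,3),np.uint8);c[:,:560]=a;c[:200,560:]=b;cv2.imwrite('pics/v4.png',c)
E
```

```text
17.025 [565.97279068 185.8516482  162.93360193] [[-0.105, 0.995, -0.0], [0.995, 0.105, 0.0], [0.0, -0.0, -1.0]] [ 0.35527641 -0.71756002 -2.81969073] 35.00603629275852
```

View pics/v4.png

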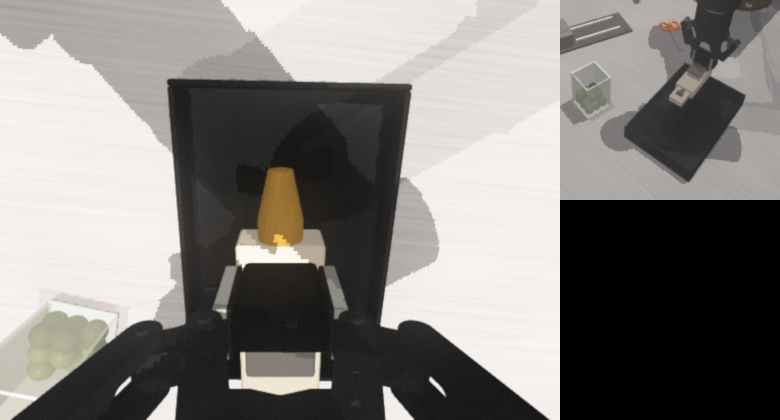

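The head is held upright and level over the tray. The tray's near rim corners are at (168,80) and (411,86).

```bash
python3 - <<'E'
from h import *
import pickle
f=pickle.load(open('d4.pkl','rb'))['wrist']
a,b=[onz(f,*p,40)[:2] for p in((168,80),(411,86))];e=b-a;L=np.linalg.norm(e);Y=e/L;X=np.array([Y[1],-Y[0]])
c=(a+b)/2+X*137.5;o=bot.get_obs()
print(a,b,L,'yaw',np.arctan2(X[1],X[0]),'c',c,'post in tray',(o['ee_pos'][:2]-c)@X,(o['ee_pos'][:2]-c)@Y)
E
```

```text
[478.95354132  94.26243597] [464.37834216 270.02575162] 176.3666055569703 yaw 0.0827358490689359 c [608.69560121 193.50729874] post in tray -43.20934475668631 -4.098786430136882
```

send_rows([
  [0,0,15],
  [0,0,40],
  [0,0,65],
  [0,0,88],
  [0,0,104],
  [0,0,112],
  [0,0,117],
  [0,0,120],
  [0,0,122],
  [0,0,123],
  [0,0,123],
], twist=[0,0,0,0,0,0,0,0,0,0,0], fingers=[20,20,20,20,20,20,20,20,20,20,20])

```text
clock: 18.4
ee_pos: [566.2, 186.7, 40.0]
eef_rot: [[-0.106, 0.994, 0.0], [0.994, 0.106, 0.0], [0.0, 0.0, -1.0]]
wrist_force: [-0.0, 0.7, -2.3]
width: 35.3
```

send_rows([
  [0,0,1],
  [0,0,2],
  [0,0,3],
  [0,0,3],
], twist=[0,0,0,0], fingers=[20,20,20,20])

```text
clock: 18.9
ee_pos: [566.1, 186.7, 36.7]
eef_rot: [[-0.106, 0.994, -0.0], [0.994, 0.106, -0.0], [-0.0, -0.0, -1.0]]
wrist_force: [-0.6, 0.5, -2.4]
width: 35.2
```

send_rows([
  [0,0,0.7],
  [0,0,1.4],
  [0,0,1.4],
], twist=[0,0,0], fingers=[20,20,20])

```text
clock: 19.27
ee_pos: [566.1, 186.7, 36.5]
eef_rot: [[-0.106, 0.994, 0.0], [0.994, 0.106, 0.0], [0.0, 0.0, -1.0]]
wrist_force: [-5.5, 0.4, 7.1]
width: 35.3
```

send_rows([
  [0,0,-1],
  [0,0,-1],
  [0,0,-1],
  [0,0,-1],
  [0,0,-1],
  [0,0,-10],
  [0,0,-40],
  [0,0,-90],
  [0,0,-140],
  [0,0,-170],
  [0,0,-170],
], twist=[0,0,0,0,0,0,0,0,0,0,0], fingers=[45,55,70,75,75,75,75,75,75,75,75])

```text
clock: 20.65
ee_pos: [567.4, 187.4, 209.3]
eef_rot: [[-0.106, 0.994, 0.005], [0.994, 0.106, 0.003], [0.003, 0.006, -1.0]]
wrist_force: [0.4, 0.2, -0.5]
width: 63.9
```

```bash
python3 - <<'E'
from h import *
d={n:grab(n,n+'5.png') for n in('wrist','scene')}
o=bot.get_obs();print(o['clock'],o['ee_pos'],o['wrist_force'],o['width'])
a=cv2.imread('pics/wrist5.png');b=cv2.imread('pics/scene5.png')[140:400,190:430]
c=np.zeros((420,800,3),np.uint8);c[:,:560]=a;c[:260,560:]=b;cv2.imwrite('pics/v5.png',c)
E
```

```text
20.75 [565.8529269  186.63072401 205.81184488] [-1.07247131  0.13293435 -0.86207207] 64.40061260102829
```

View pics/v5.png

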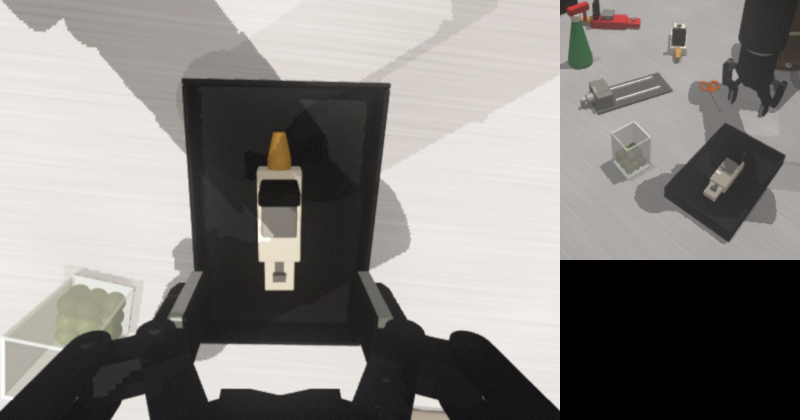

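The head stands flat and upright in the middle of the tray, from (280,132) to (280,290), with the gripper clear. The sprayer, jar and scissors look undisturbed, so I'm handing in.

```bash
python3 -c "
from rig import bot
print(bot.sign_off())"
```

```text
the job is handed in; nothing more can be done
None
```

The spray head is out of the station and standing upright in the black rinse tray, released. I handed the job in at about 21 s of the 64 s allowed; the hand-in gives no verdict.

**What I did:** I felt for the release cap and found its top at about 49 mm above the bench. I pressed it down about 5–7 mm and drew the head straight out with the fingers bearing on the post. Then I pinched the post, lifted, carried the head to the tray, lowered it until I felt the floor, and let go.

**Checks:**
- **Clear of the socket:** a wrist picture put the head about 46–48 mm out while still on the cradle; 36 mm was needed.
- **Forces:** the highest wrist reading was about 16 N, while drawing the head out. Forces were only reported at the end of each move, and the force between head and station was never measured directly.
- **Final pictures:** the head is flat and upright near the tray's centre, and the gripper is clear. The sprayer, jar and scissors look where they were, judged by eye only.

**What disagreed:**
- **First pull:** it moved the head only about 1–2 mm because post friction took up part of the press. I pressed 1 mm deeper and it drew out.
- **Cap force:** the vertical reading swung between 5 and 13 N during the draw. I put this down to friction on the post.
- **Tray position:** two measurements of the tray's centre differed by about 7 mm, well within the room to spare.

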